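Fetch the kiln props from the bolted chest

ROBOT

A 6-joint arm with a two-finger parallel gripper is mounted at the origin on the work surface. World frame = base frame: x ahead of the robot, y to its left, z up, the work surface at z = 0. Lengths are in m, angles in rad, forces in N, time in s.
With the tool pointing down it reaches from about 0.275 to 0.875 m from the base axis. Payload 12.5 kg.
Tool frame: the origin (TCP) lies on the centre line of the jaws, within the pads' length; the fingertips stand r.finger_overhang ahead of it and the grasp point (between the pads) lies 3 mm ahead of it (r.finger_overhang is the distance from the TCP to the fingertips, in m); z points along the fingers, y is the direction in which the jaws open and shut (so a half turn about z gives the same grasp; the last joint's range is limited). The gripper opens to 85 mm and grips with 20 to 120 N. Pads are 22 mm wide; open, the fingers measure 114 mm over their backs; the gripper's body (76 mm by 85 mm) begins 54 mm behind the grasp point. The pads swing forward as they close: fully open they stand 13 mm farther back than shut.
Start: joints at [-1.223, 0.351, 1.652, -0, 1.139, -0.085], TCP at [0.231, -0.499, 0.253] pointing down, gripper open.
Joint ranges: [-2.75, 2.75], [-0.79, 2.1], [0.01, 2.65], [-1.57, 4.71], [0.07, 3.14], [-2.87, 2.87]. Speed limits (rad/s): [2.22, 2.22, 2.79, 3.14, 3.14, 3.14].

INTERFACE

Orientations are given as a unit quaternion [x, y, z, w].
In Python, from cell import r, optics gives the robot as it stands. The module is installed in compiled form; this text tells all that it offers. Calls block until the motion is done:
- r.move_to(position, orientation): joint-space move of the TCP to a pose.
- r.move_linear(position, rot=None, vel=0.15): straight line of the TCP; rot=None keeps the orientation; vel is the mean speed in m/s.
- r.set_joints(angles): joint-space move.
- r.set_gripper(opening, squeeze=None): opening from 0.0 (shut) to 1.0 (fully open); squeeze is the grip in N (None keeps the last); returns when the fingers have stopped.
- r.sleep(seconds).
- r.inverse_kinematics(position, orientation): joint angles nearest the present ones, or None.
- optics.get_image(name): name is "scene" or "top" or "wrist"; returns a dict with "pixels" (400x640x3 uint8, red, green, blue), "depth" (400x640 float32, m along the optical axis (not along the pixel's ray), 0 where there is no reading), "fx", "fy", "cx", "cy" (pixels), "D" ([k1, k2, p1, p2, k3] as OpenCV has them; the pictures are not rectified), "camera_from_world" (4x4, takes a point from world to camera coordinates); the wrist camera has in their place "mount" (4x4, takes a point from camera to tool coordinates, whose origin is the TCP and whose axes are the flange's). Camera axes: x right, y down, z forward; pixel columns grow to the right and rows downward; lengths in m; the calibration is good to about 2 mm. A picture is of the moment at which its call begins: read the wrist's pose just before it.
A pose or a line that the arm cannot do raises r.PlanningError and nothing moves.
- r.hand_in(): hands the job in, once; it reports no verdict.
Readings, each from a call of its own:
- r.current_t(): time.
- r.current_q(): joint angles.
- r.current_qvel(): joint speeds.
- r.current_effort(): joint torques, N m.
- r.current_tool_pos(): TCP position.
- r.current_ee_rot(): TCP orientation.
- r.current_contact_force(): force on the tool from outside, world axes, zero at the start.
- r.current_torque(): the same for the moment, N m.
- r.current_opening(): opening from 0.0 (shut) to 1.0 (fully open).
Only numpy, scipy, OpenCV 4.12 (cv2) and the standard library are available. Lean on these libraries where they do the work, as an engineer would, in place of code of your own. Each camera call takes 0.05 s, during which the arm holds its last target.

TASK

Get the kiln props out for the next firing: lift the chest's bolt over its detent bump, draw it back and let it drop behind the bump, slide the lid fully open, and lay every prop in the chest flat on the flat kiln shelf, side by side and not stacked. Only when all of them lie there, slide the lid fully shut again and shoot the bolt fully home, dropped down in front of its bump. Leave the other things on the bench where they are.

Things in the scene. Friction and masses are not known exactly. Their poses are not given: they have to be found in the camera images.
- box: Plywood chest fixed to the bench. Origin: centre of its underside; z up, x away from the robot at yaw 0 (the way the lid opens), y left. Outside 140 (x) by 328 (y) mm, inside 120 by 308. Rim 61 mm above the bench on the y sides, 53 at the front, 46 at the back. Lid tracks (61 mm high) run on behind to x = +200 mm at y = +-159 mm.
- box_in (a point): Centre of the chest's inside, 8 mm above the bench. Four grooves 40 mm wide run along the chest's x at y = -99, -33, +33 and +99 mm; each may hold one kiln prop. Groove floors are 8 mm above the bench, the flat ridges between them 16 mm.
- detent_bump (a point): Centre of the top of the steel detent bump, 8 mm high, 34 (x) by 16 (y) mm, across the bolt's path. It stands on the wooden bolt ledge on the chest's -y side: 60 (x) by 120 (y) mm, y = -164 to -284 mm in the chest's frame, top 52 mm above the bench; the bump is at x = 0, y = -208 to -224 mm. Two steel straps, 8 mm wide in y, top 89 mm, bridge the bolt at y = -172 and -274 mm.
- bolt_slide (a joint): Steel bolt along the chest's y at x = 0. In m: 0 = fully shot (its tip reaches over the lid and blocks a lug on it), 0.042 = fully drawn, grows towards the chest's -y. Its foot, 10 mm long in y under the knob, sits before the bump when shot (only about 3 mm of play) and behind it when drawn (0.029 to 0.042). Friction about 1 N.
- bolt_lift (a joint): How far the bolt is raised, in m: 0 = foot down on the ledge, 0.013 = fully up. The foot passes the bump only when raised more than 0.008; about 0.008 at rest = it stands on top of the bump. It falls by its own weight (about 2 N) when let go.
- bolt_knob (a point): Centre of the top of the bolt's knob, an upright square steel post 16 x 16 mm, 42 mm tall above the bolt bar; 113 mm above the bench when the bolt is down. In the chest's frame: x = 0, y = -200 mm minus bolt_slide, z = 113 mm plus bolt_lift. Its faces stay parallel to the chest's.
- lid (a joint): Flat wooden lid in grooved tracks. Travel in m: 0 = shut, 0.125 = fully open (all of the chest uncovered), grows along the chest's +x. Friction about 2 N; it stays where it is left. While the bolt is shot it can move only about 4 mm; the bolt can only be shot with the lid within 4 mm of shut.
- lid_handle (a point): Centre of the top of the lid's handle, an upright dark wooden rib 16 mm thick (along the chest's x), 90 mm long (along y), standing 30 mm above the lid's top; its top is 85 mm above the bench. In the chest's frame it is at x = -30 mm plus the lid's travel, y = 0.
- kiln_shelf: Cream kiln shelf slab, 240 (own x) by 210 (own y) by 18 mm, lying fixed on the bench to the robot's left of the chest. Origin: centre of its underside, own z up.
- prop0: Kiln prop: cream square bar 80 x 34 x 34 mm, about 160 g, own x along its length, origin at its centre. Lies along the chest's x in one of the grooves at the start, top 42 mm above the bench. May be absent (2 to 4 of the four are there).
- prop1: Kiln prop: cream square bar 80 x 34 x 34 mm, about 160 g, own x along its length, origin at its centre. Lies along the chest's x in one of the grooves at the start, top 42 mm above the bench. May be absent (2 to 4 of the four are there).
- prop2: Kiln prop: cream square bar 80 x 34 x 34 mm, about 160 g, own x along its length, origin at its centre. Lies along the chest's x in one of the grooves at the start, top 42 mm above the bench. May be absent (2 to 4 of the four are there).
- prop3: Kiln prop: cream square bar 80 x 34 x 34 mm, about 160 g, own x along its length, origin at its centre. Lies along the chest's x in one of the grooves at the start, top 42 mm above the bench. May be absent (2 to 4 of the four are there).
- bisque_mug: Bisque mug, 76 mm wide, 90 mm tall, a bystander to leave alone; origin in its underside's centre.
- glaze_brush: Wooden brush, 200 mm long, a bystander to leave alone; origin in its underside's centre.
- bud_vase: Small white vase, 100 mm tall, a bystander to leave alone; origin in its underside's centre.

How it is judged:
By the outcome, as a careful person would: the job done as asked, in the order asked, and still so for the second after the job is handed in, with the robot touching nothing.
Of prop0, prop1, prop2, prop3 only 2 to 4 are there at a start; the rules pass over those that are not, and their reading is None.
At some moment in a run one of prop0, prop1, prop2, prop3 may be knocked a few centimetres aside while the robot is not near it.
Once in a run the grip may slacken for a moment while it holds something.
It also fails if it takes over 208 s, if anything falls off the work surface, if the arm or the gripper's body presses on something with over 40 N, if the wrist force passes 120 N, or if a joint passes its speed limit or range.

## Working session

There is one attempt and no reset: what is moved stays moved. The work goes in short steps, each a Python script; the robot and the scene stay as the last script left them, time stands still between calls to the robot, and variables do not carry over. Pictures are saved under pics/ and viewed, and the job is handed in when it is done.

```bash
mkdir -p pics; ls; python3 - <<'E'
from cell import r, optics
import cv2,numpy as np
for n in ["scene","top","wrist"]:
    im=optics.get_image(n)
    cv2.imwrite(f"pics/{n}0.png",im["pixels"][:,:,::-1])
    print(n,im["fx"],im["fy"],im["cx"],im["cy"],im["D"]); print(im.get("camera_from_world",im.get("mount")))
print(r.finger_overhang,r.current_t(),r.current_ee_rot(),r.current_opening(),r.current_tool_pos())
E
```

```text
pics
scene 463.5239172012141 463.5239172012141 314.17540657989707 202.0960120038002 [-0.05868473  0.          0.          0.          0.        ]
[[-0.32540866  0.94531157 -0.02225411  0.20536457]
 [ 0.60536223  0.19019133 -0.77289316 -0.2736526 ]
 [-0.7263923  -0.26497793 -0.63414582  1.57823682]
 [ 0.          0.          0.          1.        ]]
top 403.28494136630775 403.28494136630775 316.40423671957086 196.69259462308898 [0.03330019 0.         0.         0.         0.        ]
[[ 0.02210616 -0.99954423 -0.02055824 -0.01941212]
 [-0.98710039 -0.01856023 -0.1590231   0.57210097]
 [ 0.15856906  0.02380843 -0.98706079  0.89502961]
 [ 0.          0.          0.          1.        ]]
wrist 309.2915701499808 309.2915701499808 318.9953094474601 196.98901329025875 [-0.05326599  0.          0.          0.          0.        ]
[[-1.01444023e-03 -9.45851198e-01 -3.24598955e-01  8.28385860e-02]
 [ 9.99998270e-01 -4.53502008e-04 -1.80374291e-03  4.02077763e-04]
 [ 1.55886611e-03 -3.24600223e-01  9.45850023e-01 -1.20013307e-01]
 [ 0.00000000e+00  0.00000000e+00  0.00000000e+00  1.00000000e+00]]
0.022 0.15 [ 9.76680590e-01  2.14697070e-01 -5.82510115e-05 -4.35483765e-04] 1.0010737602928814 [ 0.23062088 -0.49905917  0.25289007]
```

View pics/top0.png

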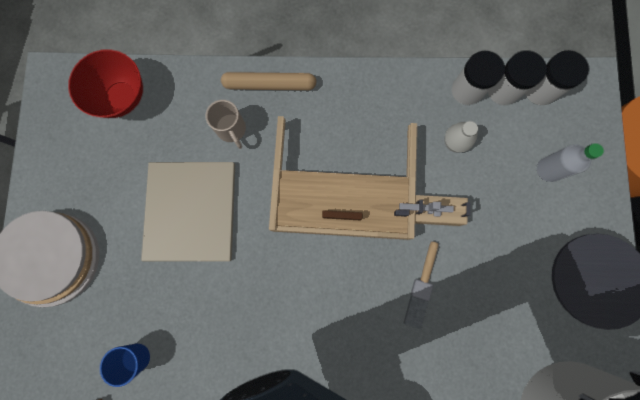

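View pics/scene0.png

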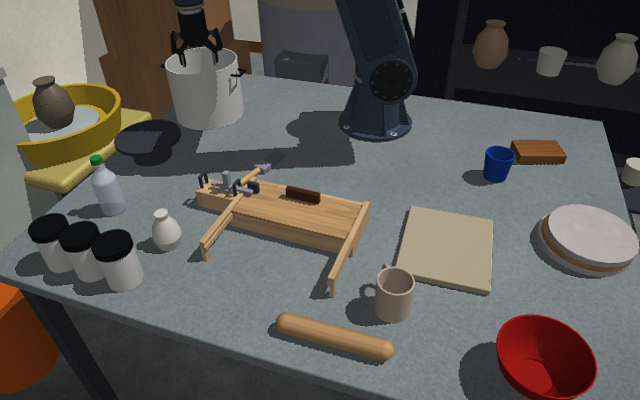

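```bash
cat > h.py <<'E'
from cell import r, optics
import cv2,numpy as np
from scipy.spatial.transform import Rotation as R
def cloud(n):
    p=np.array(r.current_tool_pos());q=r.current_ee_rot()
    im=optics.get_image(n)
    K=np.array([[im["fx"],0,im["cx"]],[0,im["fy"],im["cy"]],[0,0,1]])
    v,u=np.mgrid[0:400,0:640]
    pts=np.stack([u.ravel(),v.ravel()],1).astype(np.float64)[:,None]
    n_=cv2.undistortPoints(pts,K,np.array(im["D"])).reshape(400,640,2)
    d=im["depth"]
    P=np.dstack([n_[...,0]*d,n_[...,1]*d,d])
    if n=="wrist":
        M=np.array(im["mount"]);T=np.eye(4);T[:3,:3]=R.from_quat(q).as_matrix();T[:3,3]=p;T=T@M
    else: T=np.linalg.inv(np.array(im["camera_from_world"]))
    W=P@T[:3,:3].T+T[:3,3]
    W[d==0]=np.nan
    return im["pixels"],W
def save(n,name,scale=1):
    px,W=cloud(n); cv2.imwrite(f"pics/{name}.png",px[:,:,::-1]); return px,W
E
python3 - <<'E'
from h import *
px,W=cloud("top")
np.savez("/tmp/top0.npz",px=px,W=W)
def box(u0,u1,v0,v1,z0,z1,name):
    w=W[v0:v1,u0:u1].reshape(-1,3); m=(w[:,2]>z0)&(w[:,2]<z1); w=w[m]
    if len(w)<4: print(name,len(w));return
    rect=cv2.minAreaRect((w[:,:2]*1000).astype(np.float32))
    print(name,len(w),w.mean(0).round(4),rect, 'zmed',np.median(w[:,2]).round(4))
box(310,375,200,230,.075,.095,'handle')
box(420,460,195,220,.10,.125,'knob')
box(262,292,110,235,.055,.068,'railL')
box(400,422,120,240,.055,.068,'railR')
box(130,245,150,270,.010,.030,'shelf')
box(410,475,190,230,.080,.097,'straps')
box(410,475,190,230,.046,.058,'ledge')
print(W[300,300],W[340,300])
sub=cv2.resize(px[100:320,190:510],None,fx=2.5,fy=2.5,interpolation=cv2.INTER_CUBIC); cv2.imwrite("pics/topz.png",sub[:,:,::-1])
E
```

```text
handle 301 [ 0.5276 -0.0655  0.0835] ((528.081787109375, -66.20091247558594), (89.38677215576172, 16.321277618408203), 87.62305450439453) zmed 0.0837
knob 61 [ 0.5485 -0.2649  0.1108] ((549.2931518554688, -265.467041015625), (14.183012962341309, 16.169485092163086), 87.02587890625) zmed 0.1119
railL 930 [0.6108 0.082  0.0591] ((627.6188354492188, 69.35934448242188), (49.56854248046875, 270.4997863769531), 87.80511474609375) zmed 0.0594
railR 840 [ 0.6064 -0.2232  0.0597] ((615.89404296875, -219.73428344726562), (40.47700500488281, 267.712890625), 89.56440734863281) zmed 0.0598
shelf 8690 [0.536  0.2989 0.0172] ((538.1324462890625, 299.7509460449219), (239.95870971679688, 211.3963623046875), 1.0605906248092651) zmed 0.0172
straps 148 [ 0.5478 -0.2884  0.0876] ((548.7257690429688, -290.3643798828125), (111.68335723876953, 29.497631072998047), 87.99226379394531) zmed 0.0881
ledge 981 [ 0.5467 -0.2968  0.0513] ((543.3594360351562, -286.9403381347656), (130.3494415283203, 85.38372039794922), 87.883056640625) zmed 0.0511
[ 0.33333686  0.026553   -0.00144539] [ 0.24396561  0.02391094 -0.00124587]
```

View pics/topz.png

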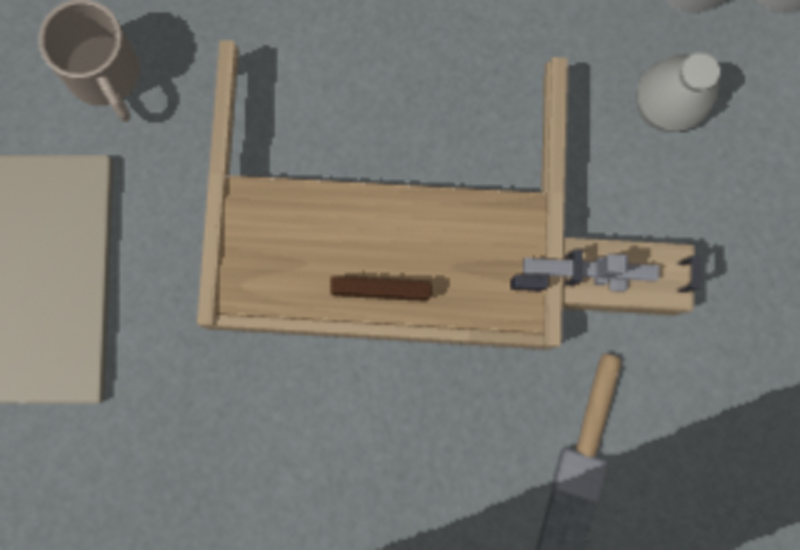

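```bash
cat >> h.py <<'E'
def Q(yaw): # tool down, tool x at yaw
    c,s=np.cos(yaw),np.sin(yaw)
    return R.from_matrix(np.array([[c,s,0],[s,-c,0],[0,0,-1.]])).as_quat()
E
python3 - <<'E'
from h import *
a=np.deg2rad(-2.3)
r.move_to([0.55,-0.19,0.25],Q(a+np.pi/2))
print(r.current_t(),r.current_q(),r.current_tool_pos())
px,W=save("wrist","w1")
np.savez("/tmp/w1.npz",px=px,W=W)
f=W.reshape(-1,3)
def box(m,name):
    w=f[m]; rect=cv2.minAreaRect((w[:,:2]*1000).astype(np.float32)); print(name,len(w),w.mean(0).round(4),rect)
x,y,z=f.T
n=(np.hypot(x-.549,y+.265)<.04)
box(n&(z>.105)&(z<.125),'knob')
box((np.hypot(x-.55,y+.3)<.1)&(z>.08)&(z<.096),'straps')
box((np.abs(x-.55)<.05)&(y<-.24)&(y>-.38)&(z>.046)&(z<.058),'ledge')
box((np.hypot(x-.528,y+.066)<.06)&(z>.078)&(z<.095),'handle')
E
```

```text
1.8333 [-4.14185871e-01  4.11714818e-01  1.57047819e+00 -2.52573608e-04
  1.15940679e+00 -3.72295091e-01] [ 0.54965104 -0.19090231  0.25000333]
knob 258 [ 0.5486 -0.2651  0.1112] ((548.478271484375, -266.46527099609375), (15.887848854064941, 13.550026893615723), 87.52556610107422)
straps 741 [ 0.5455 -0.2654  0.0869] ((547.6058349609375, -273.4150390625), (34.114017486572266, 145.9749755859375), 1.3096582889556885)
ledge 2813 [ 0.5473 -0.2984  0.0512] ((547.321533203125, -295.0470886230469), (112.29890441894531, 59.06645965576172), 87.60664367675781)
handle 1862 [ 0.528 -0.071  0.084] ((527.6202392578125, -72.70915222167969), (77.08186340332031, 16.577556610107422), 88.22846984863281)
```

View pics/w1.png

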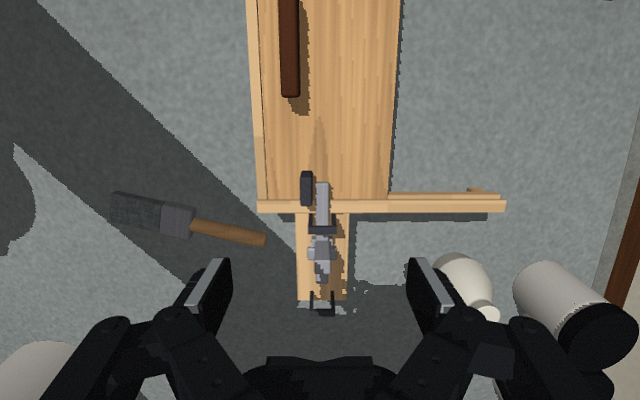

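```bash
python3 - <<'E'
from h import *
a=np.deg2rad(-2.3)
r.set_gripper(0.55)
r.move_to([0.5485,-0.2655,0.18],Q(a+np.pi/2))
r.move_linear([0.5485,-0.2655,0.106],vel=0.1)
print(r.current_t(),r.current_contact_force())
r.set_gripper(0.0,squeeze=60)
print(r.current_t(),r.current_opening(),np.round(r.current_contact_force(),2),r.current_tool_pos())
r.move_linear([0.5485,-0.2655,0.106+.0115],vel=0.05)
print(r.current_t(),r.current_opening(),np.round(r.current_contact_force(),2),r.current_tool_pos())
save("wrist","w2")
save("scene","s2")
E
```

```text
3.7333 [-0.51713979  0.22141458 -0.52401409]
4.1167 0.1787276991996455 [2.36 0.54 4.21] [ 0.54913573 -0.26572958  0.10674466]
4.5 0.17466024984116096 [ 5.76 -0.35 -1.62] [ 0.54887369 -0.26558912  0.11753513]
```

View pics/w2.png

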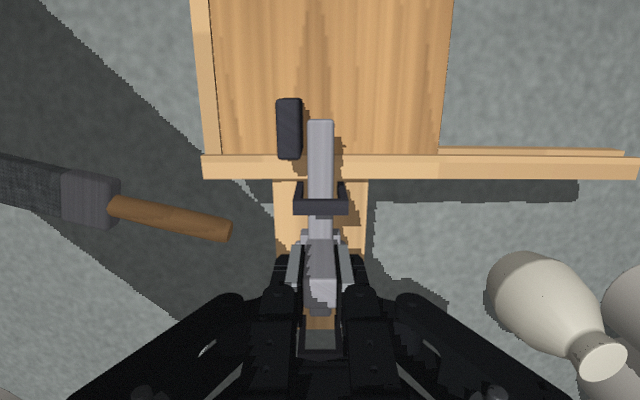

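```bash
python3 - <<'E'
from h import *
a=np.deg2rad(-2.3)
d=np.array([np.sin(a),-np.cos(a),0])
p=np.array([0.5485,-0.2655,0.1175])
r.move_linear(p+.037*d,vel=0.06)
print(r.current_t(),r.current_opening(),np.round(r.current_contact_force(),2),r.current_tool_pos())
r.move_linear(p+.037*d-[0,0,.0105],vel=0.05)
print(r.current_t(),r.current_opening(),np.round(r.current_contact_force(),2),r.current_tool_pos())
r.set_gripper(0.5)
r.move_linear(p+.037*d+[0,0,.09],vel=0.15)
print(r.current_t(),r.current_opening(),np.round(r.current_contact_force(),2))
px,W=save("wrist","w3")
f=W.reshape(-1,3);x,y,z=f.T
m=(np.hypot(x-.547,y+.302)<.03)&(z>.10)&(z<.13)
w=f[m];print(len(w),w.mean(0),np.median(w[:,2]),cv2.minAreaRect((w[:,:2]*1000).astype(np.float32)))
E
```

```text
5.3667 0.17445589353622332 [ 5.8  -1.82 -1.42] [ 0.54735409 -0.30273607  0.11718126]
5.725 0.17147396748571211 [ 5.69 -1.26  2.03] [ 0.54746872 -0.30271064  0.1067822 ]
6.925 0.5027325063247053 [-0.43  0.06 -0.86]
510 [ 0.54684122 -0.30216821  0.11076665] 0.11183270926783499 ((546.7669067382812, -303.5345458984375), (15.611618041992188, 15.89221477508545), 87.35487365722656)
```

View pics/w3.png

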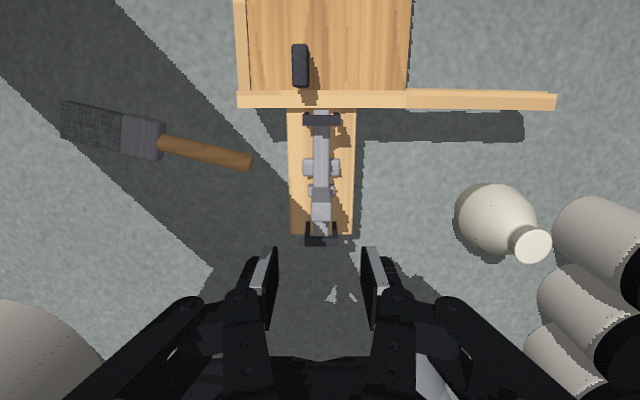

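```bash
python3 - <<'E'
from h import *
a=np.deg2rad(-2.3)
ex=np.array([np.cos(a),np.sin(a),0])
p=np.array([0.528,-0.0664,0.0])
r.move_to(p+[0,0,.16],Q(a+np.pi/2))
r.move_linear(p+[0,0,.0885],vel=0.12)
r.set_gripper(0.0,squeeze=60)
print(r.current_t(),r.current_opening(),np.round(r.current_contact_force(),2),r.current_tool_pos())
p=np.array(r.current_tool_pos()); p0=p.copy()
for s in (.12,.123,.125,.127,.129):
    r.move_linear(p+s*ex,vel=0.12 if s==.12 else .03)
    F=np.array(r.current_contact_force());print(s,np.round(F,2),(np.array(r.current_tool_pos())-p)@ex, r.current_opening())
    if abs(F[0]+0)>18: break
r.set_gripper(0.5)
t=np.array(r.current_tool_pos())
r.move_linear(t+[0,0,.08],vel=.15)
r.move_to([0.42,-0.07,0.32],Q(a))
print(r.current_t())
px,W=save("wrist","w4"); np.savez("/tmp/w4.npz",px=px,W=W)
px,W=save("top","t4"); np.savez("/tmp/t4.npz",px=px,W=W)
E
```

```text
9.0333 0.17292916763900623 [-0.65 -0.7   5.79] [ 0.52855244 -0.06651082  0.08940804]
0.12 [ 1.43 -1.05 -1.42] 0.11989688546126942 0.16736008625635376
0.123 [-0.78 -0.93  1.8 ] 0.12284461232287151 0.17119632278596708
0.125 [-7.7  -0.86  6.43] 0.12408691146093503 0.17238573307403468
0.127 [-20.08  -0.1   14.31] 0.12425697378354743 0.1739226207408469
13.3333
```

View pics/w4.png

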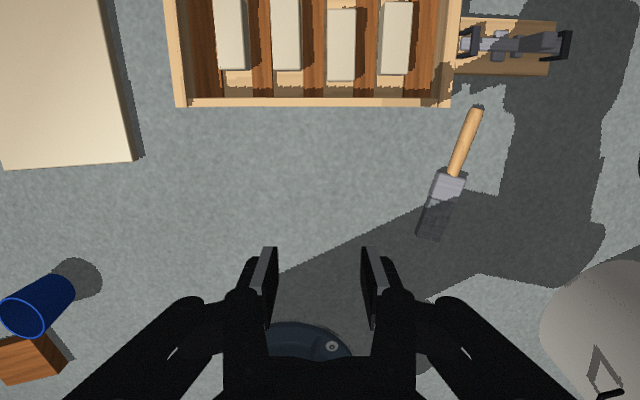

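View pics/t4.png

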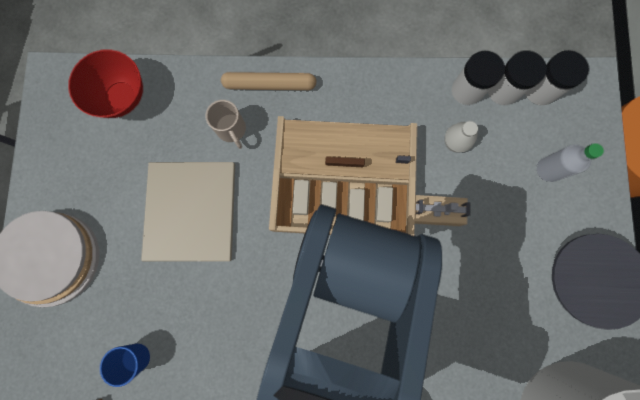

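```bash
cat >> h.py <<'E'
A=np.deg2rad(-2.3)
C=np.array([0.558,-0.067])
ex=np.array([np.cos(A),np.sin(A)]);ey=np.array([-np.sin(A),np.cos(A)])
def props(W,zlo,zhi,lo,hi):
    """rects of blobs with height in band, region in chest coords"""
    P=W[...,:2]-C; cx=P@ex; cy=P@ey; z=W[...,2]
    m=((z>zlo)&(z<zhi)&(cx>lo[0])&(cx<hi[0])&(cy>lo[1])&(cy<hi[1])).astype(np.uint8)
    n,l,st,_=cv2.connectedComponentsWithStats(m,connectivity=4)
    out=[]
    for i in range(1,n):
        if st[i,4]<60: continue
        w=W[l==i]; rc=cv2.minAreaRect((w[:,:2]*1000).astype(np.float32))
        b=cv2.boxPoints(rc); e1=b[1]-b[0]; e2=b[2]-b[1]
        e=e1 if np.linalg.norm(e1)>np.linalg.norm(e2) else e2
        yaw=np.arctan2(e[1],e[0]); yaw=(yaw+np.pi/2)%np.pi-np.pi/2
        c=np.array(rc[0])/1000
        out.append(dict(c=c,ch=((c-C)@np.array([ex,ey]).T),size=sorted(rc[1]),yaw=yaw,z=np.median(w[:,2]),n=len(w)))
    return out
def show(L):
    for o in L: print(o['c'].round(4),'chest',o['ch'].round(4),'size',np.round(o['size'],1),'yaw',round(np.rad2deg(o['yaw']),1),'z',o['z'].round(4),o['n'])
E
python3 - <<'E'
from h import *
r.move_to([0.56,-0.07,0.30],Q(A))
px,W=save("wrist","w5")
show(props(W,.033,.046,(-.06,-.154),(.06,.154)))
W=np.load("/tmp/t4.npz")["W"]
show(props(W,.033,.046,(-.06,-.154),(.06,.154)))
print(r.current_t())
E
```

```text
[0.5721 0.0859] chest [0.008  0.1533] size [  5.2 102.4] yaw -4.6 z 0.0402 288
[0.5735 0.0299] chest [0.0116 0.0974] size [34.8 80.7] yaw -1.6 z 0.0415 1843
[ 0.57   -0.0369] chest [0.0108 0.0306] size [34.1 79.5] yaw -1.5 z 0.0415 1755
[ 0.5601 -0.1668] chest [ 0.0061 -0.0996] size [35.1 80.2] yaw -3.1 z 0.0413 1806
[ 0.5552 -0.1012] chest [-0.0014 -0.0343] size [34.  78.1] yaw -2.5 z 0.0414 1662
[0.6205 0.0137] chest [0.0592 0.0832] size [  1.6 124.2] yaw 88.1 z 0.04 71
[0.5733 0.03  ] chest [0.0114 0.0975] size [34.2 79.3] yaw -1.7 z 0.0411 492
[ 0.5793 -0.037 ] chest [0.0201 0.0308] size [33.  59.9] yaw 1.0 z 0.0409 346
[ 0.5605 -0.1665] chest [ 0.0065 -0.0994] size [34.3 79.8] yaw -2.6 z 0.0411 502
[ 0.5587 -0.1015] chest [ 0.002  -0.0345] size [33.9 71.5] yaw -2.5 z 0.0409 425
14.1083
```

View pics/w5.png

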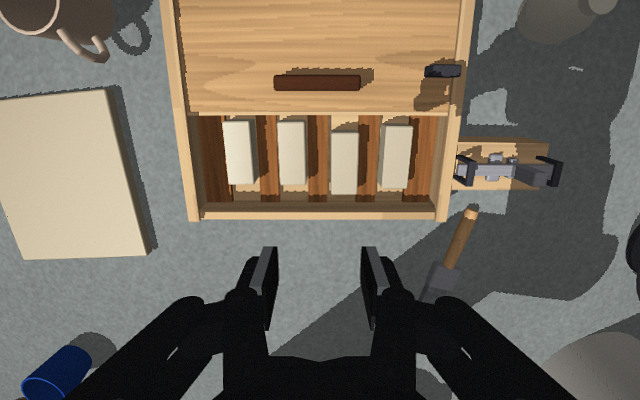

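```bash
cat >> h.py <<'E'
S=np.array([0.538,0.2998]); SY=np.deg2rad(1.06)
def slot(i):
    l=np.array([(.055,.05),(-.055,.05),(.055,-.05),(-.055,-.05)][i])
    c,s=np.cos(SY),np.sin(SY); return S+np.array([c*l[0]-s*l[1],s*l[0]+c*l[1]])
def F(): return np.array(r.current_contact_force())
def pick(c,yaw,z=.040,op=.64):
    r.set_gripper(op)
    q=Q(yaw)
    r.move_to([*c,.13],q); r.move_linear([*c,z],vel=.12)
    f0=F()
    r.set_gripper(0,squeeze=70); o=r.current_opening()
    print('pre F',f0.round(1),'grip open',round(o,3),'F',F().round(1))
    r.move_linear([*c,.14],vel=.15)
    print('lifted',round(r.current_opening(),3),F().round(1),r.current_t())
    return r.current_opening()>.3
def place(c,yaw,z=.051):
    r.move_to([*c,.11],Q(yaw))
    o=r.current_opening(); print('over',round(o,3),F().round(1))
    if o<.3: print('LOST'); return False
    f0=F()[2]
    zz=.075; r.move_linear([*c,zz],vel=.12)
    while F()[2]-f0<4 and zz>z-.004:
        zz-=.003 if zz>z+.003 else .001
        r.move_linear([*c,zz],vel=.05)
    print('contact z',round(zz,4),F().round(1),round(r.current_opening(),3))
    r.set_gripper(.64)
    r.move_linear([*c,.13],vel=.2)
    print('t',r.current_t()); return True
def look(name):
    r.move_to([0.56,0.0,0.30],Q(A))
    px,W=save("wrist",name); L=props(W,.033,.046,(-.0585,-.152),(.055,.15))
    L2=props(W,.040,.056,(-.18,.22),(.15,.5))
    px,W=save("top",name+"t")
    print('chest');show(L);print('shelf wrist');show(L2)
    print('shelf top');show(props(W,.040,.056,(-.18,.22),(.15,.5)))
    print(r.current_t())
E
python3 - <<'E'
from h import *
pick(np.array([.5734,.0299]),np.deg2rad(-2.0)) and place(slot(0),SY)
look("w6")
E
```

```text
pre F [ 0.3  0.1 -0.5] grip open 0.384 F [-1.  -0.4  5.7]
lifted 0.385 [-0.6 -0.  -2. ] 17.225
over 0.382 [ 0.2  0.6 -2.2]
contact z 0.05 [-3.6 -1.9  8.8] 0.384
t 22.5333
chest
[ 0.5699 -0.0357] chest [0.0106 0.0317] size [34.2 79.9] yaw -1.9 z 0.0415 1761
[ 0.5606 -0.1664] chest [ 0.0066 -0.0992] size [35.2 80.1] yaw -1.9 z 0.0411 1787
[ 0.5548 -0.1012] chest [-0.0018 -0.0343] size [35.1 79.2] yaw -1.7 z 0.0414 1767
shelf wrist
[0.6926 0.1763] chest [0.1247 0.2485] size [5.5 9.4] yaw -8.5 z 0.0478 67
[0.5927 0.3497] chest [0.0179 0.4178] size [35.7 79.8] yaw 1.0 z 0.0515 1938
shelf top
[0.5917 0.3505] chest [0.0169 0.4185] size [34.6 79.1] yaw 0.8 z 0.0508 531
24.0833
```

View pics/w6.png

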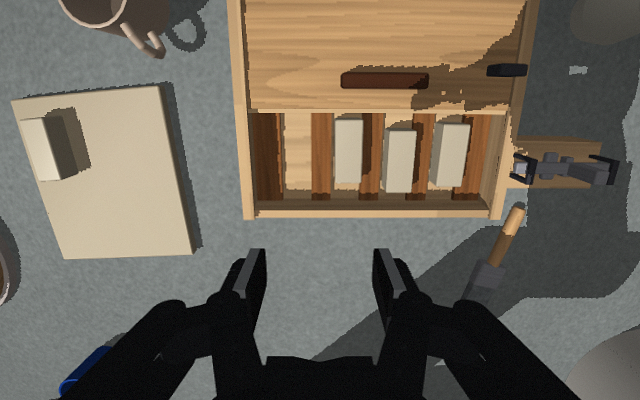

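```bash
python3 - <<'E'
from h import *
pick(np.array([.5699,-.0363]),np.deg2rad(-2.0)) and place(slot(1),SY)
look("w7")
E
```

```text
pre F [0.1 0.1 0.1] grip open 0.383 F [-1.9  0.8  5.7]
lifted 0.383 [ 0.7 -0.7 -2.2] 27.0667
over 0.386 [-0.   0.2 -1.8]
contact z 0.05 [-4.5 -2.  12.4] 0.38
t 32.6167
chest
[ 0.5603 -0.1664] chest [ 0.0063 -0.0992] size [34.9 80.1] yaw -2.6 z 0.0411 1789
[ 0.5546 -0.101 ] chest [-0.002  -0.0342] size [34.9 79.8] yaw -1.9 z 0.0414 1765
shelf wrist
[0.6922 0.176 ] chest [0.1244 0.2482] size [4.8 9.1] yaw -13.6 z 0.0484 61
[0.5928 0.35  ] chest [0.018 0.418] size [37.3 79.4] yaw 0.4 z 0.0515 1939
[0.4827 0.3477] chest [-0.0919  0.4113] size [35.6 80.7] yaw 1.3 z 0.0516 1595
shelf top
[0.5918 0.3508] chest [0.017  0.4188] size [35.  79.5] yaw 2.1 z 0.0509 530
[0.4812 0.3488] chest [-0.0934  0.4124] size [35.3 78.6] yaw 1.9 z 0.0511 549
34.1833
```

```bash
python3 - <<'E'
from h import *
pick(np.array([.5549,-.1011]),np.deg2rad(-2.0)) and place(slot(2),SY)
look("w8")
E
```

```text
pre F [-0.3  0.5 -0. ] grip open 0.383 F [-1.   0.1  6.5]
lifted 0.381 [ 0.4  0.4 -2. ] 37.2417
over 0.383 [-0.3 -0.1 -2. ]
contact z 0.05 [-4.2 -1.3  9.8] 0.382
t 42.6583
chest
[ 0.5602 -0.1665] chest [ 0.0062 -0.0994] size [35.5 80.3] yaw -2.6 z 0.0411 1793
shelf wrist
[0.6922 0.1763] chest [0.1244 0.2485] size [5.3 9.4] yaw -15.8 z 0.0477 68
[0.5936 0.2496] chest [0.0229 0.3178] size [35.8 80.5] yaw 1.6 z 0.0515 2033
[0.5927 0.35  ] chest [0.0179 0.4181] size [36.2 80. ] yaw 1.3 z 0.0515 1943
[0.4829 0.3481] chest [-0.0917  0.4117] size [36.8 80.8] yaw 2.2 z 0.0517 1595
shelf top
[0.5917 0.3509] chest [0.0169 0.4189] size [34.6 79.1] yaw 1.6 z 0.0508 530
[0.5933 0.2493] chest [0.0225 0.3175] size [34.4 80.8] yaw 1.1 z 0.0507 529
[0.4811 0.3486] chest [-0.0935  0.4121] size [34.6 78.2] yaw 2.1 z 0.0511 545
43.925
```

```bash
python3 - <<'E'
from h import *
pick(np.array([.5604,-.1665]),np.deg2rad(-2.3)) and place(slot(3),SY)
look("w9")
E
```

```text
pre F [-0.5  0.4  0. ] grip open 0.383 F [-0.5  1.1  7.1]
lifted 0.383 [-0.3  0.1 -0.7] 47.1167
over 0.382 [ 0.3  0.7 -0.7]
contact z 0.05 [-4.3 -2.6 15.1] 0.381
t 52.7583
chest
shelf wrist
[0.6927 0.1759] chest [0.1248 0.2482] size [4.8 9.3] yaw -7.1 z 0.048 63
[0.6474 0.2661] chest [0.0759 0.3365] size [36.2 80.6] yaw 1.3 z 0.0515 2260
[0.5928 0.3499] chest [0.0181 0.418 ] size [37.2 79.9] yaw 1.3 z 0.0515 1947
[0.4844 0.2484] chest [-0.0862  0.3122] size [35.5 80.7] yaw -1.0 z 0.0516 1616
[0.4825 0.3476] chest [-0.0921  0.4113] size [35.9 81.2] yaw 2.1 z 0.0516 1593
shelf top
[0.6467 0.2672] chest [0.0753 0.3375] size [36.6 80.4] yaw 2.2 z 0.0508 532
[0.5918 0.3512] chest [0.017  0.4192] size [35.3 79.4] yaw 2.0 z 0.0506 527
[0.4811 0.3485] chest [-0.0935  0.4121] size [34.4 78.2] yaw 1.9 z 0.0511 546
[0.4832 0.2478] chest [-0.0874  0.3116] size [35.1 78.6] yaw 0.4 z 0.051 551
54.0417
```

View pics/w9.png

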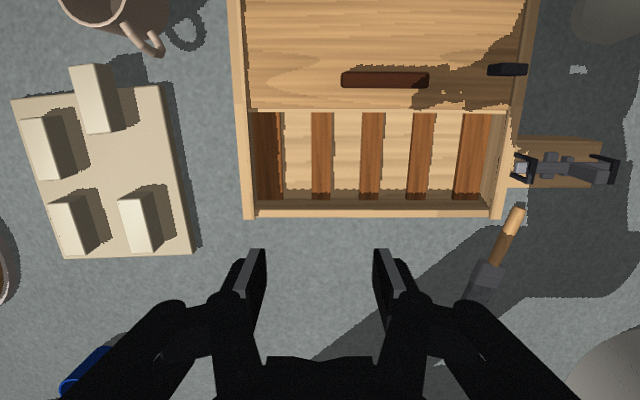

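```bash
python3 - <<'E'
from h import *
pick(np.array([.647,.2664]),np.deg2rad(1.5),z=.050) and place(slot(2),SY,z=.051)
look("w10")
E
```

```text
pre F [ 0.1 -0.4  0. ] grip open 0.386 F [-0.4 -0.7  6. ]
lifted 0.384 [-0.3  0.7 -3.1] 57.3833
over 0.382 [ 0.4  0.3 -1.6]
contact z 0.051 [-1.8 -0.2  2.8] 0.379
t 61.5667
chest
shelf wrist
[0.6921 0.1762] chest [0.1243 0.2484] size [5.6 9.4] yaw -16.6 z 0.0471 64
[0.5944 0.25  ] chest [0.0236 0.3182] size [35.9 80.2] yaw 0.5 z 0.0515 2043
[0.5926 0.3499] chest [0.0178 0.418 ] size [36.7 80.1] yaw 1.0 z 0.0515 1939
[0.4847 0.2488] chest [-0.0859  0.3126] size [36.1 80.5] yaw -0.8 z 0.0516 1611
[0.4826 0.348 ] chest [-0.092   0.4116] size [36.8 80.5] yaw 1.3 z 0.0516 1594
shelf top
[0.5917 0.3507] chest [0.0169 0.4187] size [34.5 79.5] yaw 1.6 z 0.0507 527
[0.5937 0.2497] chest [0.0229 0.3179] size [34.9 79.2] yaw 1.1 z 0.051 520
[0.4812 0.3484] chest [-0.0934  0.412 ] size [35.5 78.4] yaw 1.8 z 0.051 548
[0.4829 0.2475] chest [-0.0876  0.3113] size [34.8 78.2] yaw 0.7 z 0.051 555
62.8333
```

View pics/w10.png

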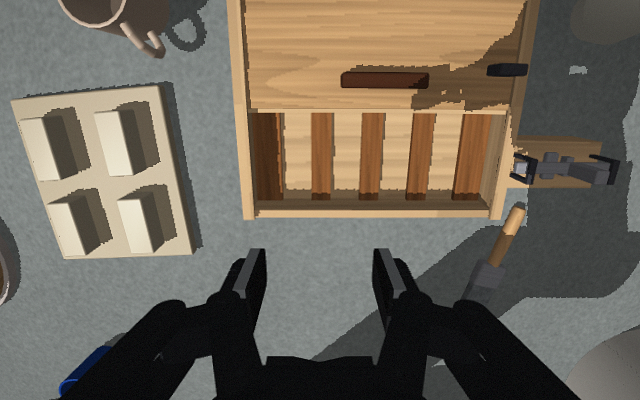

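```bash
python3 - <<'E'
from h import *
e3=np.array([*ex,0])
p=np.array([0.5285,-0.0665,0])+.1243*e3
r.set_gripper(.5)
r.move_to(p+[0,0,.16],Q(A+np.pi/2))
r.move_linear(p+[0,0,.0885],vel=0.12)
r.set_gripper(0.0,squeeze=60)
print(r.current_t(),r.current_opening(),F().round(2))
p=np.array(r.current_tool_pos())
for s in (.120,.123,.1245,.126,.1275,.129):
    r.move_linear(p-s*e3,vel=0.12 if s==.12 else .03)
    f=F();print(s,f.round(2),(np.array(r.current_tool_pos())-p)@e3, r.current_opening())
    if f[0]>15: break
r.set_gripper(0.5)
t=np.array(r.current_tool_pos())
r.move_linear(t+[0,0,.08],vel=.15)
r.move_to([0.55,-0.22,0.25],Q(A+np.pi/2))
px,W=save("wrist","w11")
f=W.reshape(-1,3);x,y,z=f.T
for c,z0,z1,n in ((.547,-.302),.1,.13,'knob'),((.528,-.066),.078,.095,'handle'):
    m=(np.hypot(x-c[0],y-c[1])<.05)&(z>z0)&(z<z1)
    w=f[m];print(n,len(w),w.mean(0),np.median(w[:,2]),cv2.minAreaRect((w[:,:2]*1000).astype(np.float32)))
print(r.current_t())
E
```

```text
65.7 0.17426802589036644 [-5.05 -0.2   7.9 ]
0.12 [-1.66 -0.66  1.8 ] -0.11986196242436231 0.1694964014533539
0.123 [ 0.41 -0.86 -0.77] -0.12277114299061087 0.16973454152538808
0.1245 [ 0.96 -1.27 -1.26] -0.12442455248063494 0.17087168385790957
0.126 [ 7.28  0.08 -5.71] -0.1251189112944762 0.16982493931980097
0.1275 [ 15.81   0.28 -14.4 ] -0.12525299399612141 0.17060085591139293
knob 303 [ 0.54719018 -0.30132972  0.11003455] 0.11149512836160741 ((547.285400390625, -303.3117370605469), (15.77493667602539, 14.728018760681152), 88.12632751464844)
handle 1258 [ 0.52637277 -0.08632709  0.08403548] 0.0842114100591547 ((525.9908447265625, -86.63339233398438), (49.92637634277344, 16.370603561401367), 88.06149291992188)
69.7
```

View pics/w11.png

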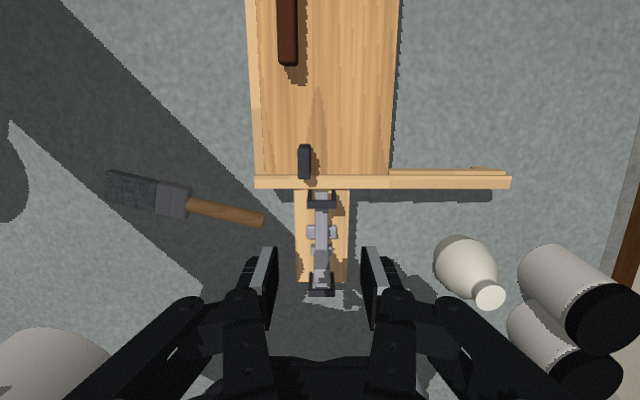

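```bash
python3 - <<'E'
from h import *
d=np.array([*ey,0])
p=np.array([0.547,-0.3025,0])
r.set_gripper(.5)
r.move_to(p+[0,0,.18],Q(A+np.pi/2))
r.move_linear(p+[0,0,.106],vel=0.1)
r.set_gripper(0.0,squeeze=60)
p=np.array(r.current_tool_pos())
print(r.current_t(),r.current_opening(),F().round(2),p)
p=p+[0,0,.011]
r.move_linear(p,vel=.05); print('lift',F().round(2),r.current_opening(),r.current_tool_pos())
for s in (.034,.0355,.037,.0385,.040,.0415,.043):
    r.move_linear(p+s*d,vel=0.06 if s==.034 else .03)
    f=F();print(s,f.round(2),(np.array(r.current_tool_pos())-p)@d, r.current_opening())
    if f[1]<-12: break
s=(np.array(r.current_tool_pos())-p)@d
r.move_linear(p+s*d,vel=.03); f=F(); print(f.round(2))
r.move_linear(p+s*d-[0,0,.0105],vel=.05); print('down',F().round(2),r.current_tool_pos())
r.set_gripper(0.5)
t=np.array(r.current_tool_pos())
r.move_linear(t+[0,0,.09],vel=.15)
r.move_to([0.55,-0.19,0.25],Q(A+np.pi/2))
px,W=save("wrist","w12")
f=W.reshape(-1,3);x,y,z=f.T
m=(np.hypot(x-.549,y+.265)<.03)&(z>.1)&(z<.13)
w=f[m];print(len(w),w.mean(0),np.median(w[:,2]),cv2.minAreaRect((w[:,:2]*1000).astype(np.float32)))
print(r.current_t())
E
```

```text
71.6667 0.17281240659607205 [2.36 0.99 4.18] [ 0.54767824 -0.30276246  0.10684485]
lift [ 2.8  -0.02 -2.52] 0.17468719914764544 [ 0.54763975 -0.30273317  0.11777489]
0.034 [ 3.32  0.97 -2.12] 0.03426849725338957 0.17893022843872583
0.0355 [ 3.75 -0.51 -1.3 ] 0.03531649507277912 0.17113728443828516
0.037 [ 2.87 -0.89 -2.35] 0.036972748470938496 0.1761432629781318
0.0385 [ 2.01 -5.75 -1.59] 0.0377746083544316 0.1763716243413114
0.04 [ 0.82 -9.82 -1.82] 0.038623967044752745 0.17294428698769415
0.0415 [  0.16 -12.83  -1.82] 0.03948533559098511 0.1754438336627412
[ 0.85 -6.39 -1.68]
down [ 1.79 -7.62 -1.76] [ 0.54940837 -0.26418378  0.10751842]
301 [ 0.54840253 -0.26492799  0.11014258] 0.11152001444722048 ((548.2996826171875, -266.7452087402344), (15.6187105178833, 14.629528999328613), 87.28585815429688)
76.2583
```

View pics/w12.png

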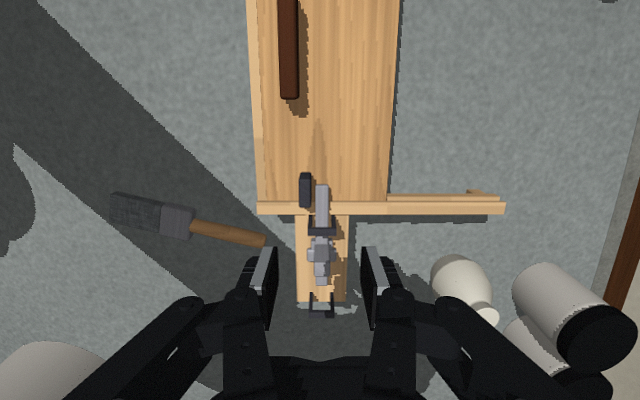

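```bash
python3 - <<'E'
from h import *
r.move_to([0.40,-0.10,0.36],Q(A+np.pi/2))
px,W=save("top","t13"); show(props(W,.040,.056,(-.18,.22),(.15,.5)))
save("scene","s13")
f=W.reshape(-1,3);x,y,z=f.T
m=(np.hypot(x-.549,y+.265)<.03)&(z>.1)&(z<.13)
w=f[m];print(len(w),w.mean(0),np.median(w[:,2]))
W0=np.load("/tmp/top0.npz")["W"].reshape(-1,3)
m=(np.hypot(W0[:,0]-.549,W0[:,1]+.265)<.03)&(W0[:,2]>.1)&(W0[:,2]<.13);w=W0[m];print('start',len(w),w.mean(0),np.median(w[:,2]))
print(r.current_t())
E
```

```text
[0.5919 0.3507] chest [0.0171 0.4187] size [35.1 79.7] yaw 2.0 z 0.0507 532
[0.5937 0.2495] chest [0.023  0.3177] size [34.4 79. ] yaw 0.8 z 0.0511 515
[0.4812 0.348 ] chest [-0.0934  0.4115] size [34.6 78.3] yaw 2.0 z 0.051 541
[0.4831 0.2484] chest [-0.0875  0.3121] size [36.1 78.6] yaw 0.9 z 0.0511 550
69 [ 0.54844037 -0.2659952   0.11018904] 0.11128355039082327
start 61 [ 0.54850984 -0.26494574  0.11075584] 0.11192174958321577
77.2
```

View pics/t13.png

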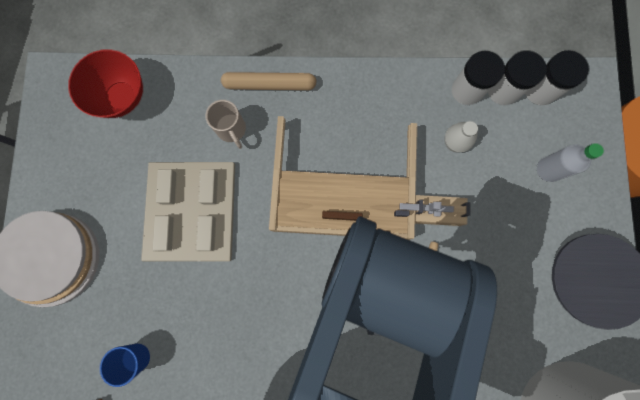

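View pics/s13.png

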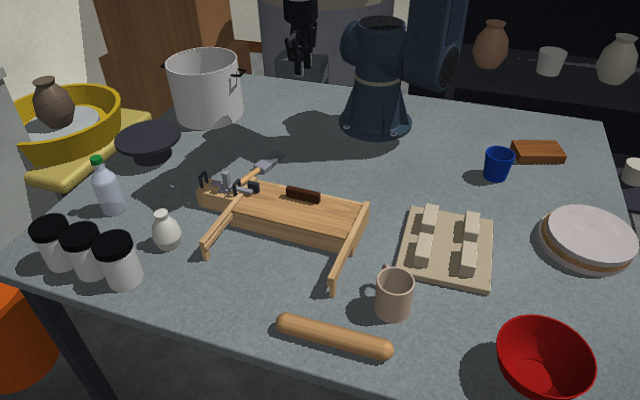

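```bash
python3 - <<'E'
from cell import r
r.hand_in(); print(r.current_t())
E
```

```text
the job is handed in; nothing more can be done
the job is handed in; nothing more can be done
```

The job is done and handed in at about 77 s of robot time, well under the 208 s limit. All four props were in the chest, and all four now lie flat on the kiln shelf.

- **Order of work:** I lifted the bolt over its bump, drew it back and let it drop. I then slid the lid open to its stop and moved the props one by one into a 2×2 layout on the shelf. Only after that did I shut the lid to its stop and shoot the bolt.
- **Knocked prop:** While I was placing the last prop, one already on the shelf was knocked about 5 cm, so that it overhung the back edge. I picked it up and put it back before shutting the lid.
- **Props, last check:** The final top view shows four separate props on the shelf. Their tops read 51 mm above the bench against an expected 52 mm, and that camera reads about 1 mm low.
- **Bolt and lid, last check:** The knob is back at its starting height. The bolt was held against its end stop as it dropped in front of the bump. The top camera puts the knob about 1 mm short of where it started, which is within measurement noise, and the wrist camera shows no difference. The lid was pushed against its shut stop.
- **Other things on the bench:** The mug and vase look unmoved in the last pictures. The brush is partly hidden behind the arm in the final top view, but it looked unmoved in the last wrist picture.

No check failed. The forces I read stayed at about 20 N or below.

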